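# Latch the sprung slide tray of a microslide scanner and start the scan

### The arm

A 6-joint arm with a two-finger parallel gripper is mounted at the origin on the work surface. World frame = base frame: x ahead of the robot, y to its left, z up, the work surface at z = 0. Lengths are in mm, angles in rad, forces in N, time in s.
With the tool pointing down it reaches from about 400 to 925 mm from the base axis. Payload 12.5 kg.
Tool frame: the origin (TCP) lies midway between the tips of the shut fingers; the grasp point (between the pads) lies 19 mm behind it; z points along the fingers, y is the direction in which the jaws open and shut (so a half turn about z gives the same grasp; the last joint's range is limited). The gripper opens to 95 mm and grips with 3 to 60 N. Pads are 20 mm wide; open, the fingers measure 119 mm over their backs; the gripper's body (75 mm by 180 mm) begins 59 mm behind the grasp point.
Start: joints at [-1.389, 0.491, 1.559, -0, 1.092, -0.106], TCP at [177.425, -599.309, 181.561] pointing down, gripper open.
Joint ranges: [-3.1, 3.1], [-0.84, 2.19], [0.05, 2.79], [-1.13, 4.28], [0.06, 2.93], [-2.69, 2.69]. Speed limits (rad/s): [2.22, 2.22, 2.79, 3.14, 3.14, 3.14].

### API

Orientations are given as [roll, pitch, yaw] about the fixed x, y, z axes, in that order (R = Rz(yaw) Ry(pitch) Rx(roll)).
In Python, from cell import env, eyes, job_done, boxes_of, regions_of gives the robot as it stands.
- The arm moves only by the tool send_rows, never from a script. Its argument "plan" is text: rows parted by semicolons, each of 5 numbers parted by spaces: the shift along the tool's x, y, z in mm, then the turn about the tool's z in rad, then the finger opening in mm, from 0 to 95.1. In form: x y z roll gripper; .... A call has 1 to 8 rows; each row shifts and turns the pose as measured when the row begins, along the tool's axes as they then stand; what a row does not reach is not made up. A row lasts 1/10 s, in which the tool goes at most 50 mm and 8.59 degrees, less where a joint would pass 70% of its speed; a pose out of reach is approached as far as the arm can. A call with a gripper value outside its range is refused whole. The fingers move at their own pace and stop on an object; the grip force is fixed at half the most. Time passes only in rows, so rows that do not move let the fingers close. It gives the time, the measured TCP pose, the force and the opening at its end, in the units of the state.
- env.state(): the state, without advancing time (a new reading comes with each control period).
- eyes.read_camera(name): name is "side" or "top"; returns a dict with "image" (400x640x3 uint8, red, green, blue), "vertical_fov" (degrees; the focal length in pixels is half the picture's height over the tangent of half this angle, whatever the lens; pixels are square), "cx", "cy" (the principal point, pixels), "k1" (the pictures are not rectified: a ray, as slopes to the right and down, at radius r is drawn at 1 + k1 r^2 times it, then the intrinsics apply), "extrinsics" (4x4, takes a point from camera to world coordinates). Camera axes: x right, y up, looking along -z (the intrinsics and any distortion apply to the point x, -y, -z); pixel columns grow to the right and rows downward; lengths in mm; the calibration is good to about 2 mm. A picture is of the moment at which its call begins. There is no depth.
- job_done(): hands the job in, once; it reports no verdict.
Trained networks look in a picture, given as the dict that the camera call returned (one of the last four; its "shot" number tells which), for a name from the list of things; names that differ only in an ending like _2 or _b are one class to them, and where a whole thing is asked for, a point or a joint stands for the part that bears it (a point fixed in the world has none). Each returns a list of dicts, best first, with "confidence" (0 to 1); they miss things now and then, are a little off and sometimes report something else, mostly with a low value. They report only what shows in the picture. A call takes as long as a camera call. They do not tell look-alikes from the thing itself.
- boxes_of(target, picture): "bbox" ([left, top, width, height] in pixels, round what is visible of it).
- regions_of(target, picture): "pixels" (400x640 bool, what is visible of it) and "bbox" ([left, top, width, height] in pixels, round what is visible of it).
The state is a dict: "t": time; "joints": joint angles; "qvel": joint speeds; "tau": joint torques, N m; "eef_pos": TCP position; "tcp_rot": TCP orientation; "ft_force": force on the tool from outside, world axes, zero at the start; "moment": the same for the moment, N m; "opening": opening from 0.0 (shut) to 1.0 (fully open).
Only numpy, scipy, OpenCV 4.12 (cv2) and the standard library are available. Lean on these libraries where they do the work, as an engineer would, in place of code of your own. Each camera call takes 0.05 s, during which the arm holds its last target.

### The job

Scan the fossil slide that lies in the scanner's tray: push the sprung tray in past its stop pin and let go, so that it springs back and is caught by the pin; then press the round start key on top of the scanner right down and leave everything. Pick nothing up: leave the pin's knob down, the slide lying in its tray, and the vials, the steel dish and the slide box where they stand.

Things in the scene. Friction and masses are not known exactly. Their poses are not given: they have to be found in the camera images.
- scanner: desktop microslide scanner, fixed: white hood 150 x 200 mm, roof 75 mm above the bench, and in front of it a grey apron with the tray. Origin: on the bench, middle of the hood's front face; x points from the apron into the hood (the way the tray is pushed in), y to the left of someone facing the hood, z up. Hood x 0 to +150 mm, apron x -120 to 0 mm (top 12 mm above the bench)
- tray (a joint): how far the tray is pushed in along the scanner's +x, m: 0 = out (start), 0.075 = end stop. A spring returns it (3 N at 0, 7.5 N at 0.075), damped by 22 N per m/s; its ramped tooth lifts the stop pin from about 0.034 to 0.060 (adds up to 4 N). Past 0.060 the pin drops behind the tooth: let go then, the tray springs back to 0.060 and stays caught. Let go earlier, it returns to 0
- push_face (a point): centre of the outer face of the tray's upright aluminium finger plate, which is pushed along the scanner's +x; moves with the tray. Plate 48 mm wide (scanner's y), 6 mm thick, from 14 to 52 mm above the bench; this point is 35 mm above the bench, 126 mm in front of the hood's face with the tray out, 66 mm with it caught. Axes as the scanner's
- nest (a point): centre of the tray's nest floor, 20 mm above the bench, 91 mm behind the push face; a 28 x 78 mm recess (along the scanner's x and y) with a rim 3.5 mm high. Axes as the scanner's
- slide_mid (a point): centre of the loose microslide lying in the nest: pale frame with a black gridded cell field, 26 x 76 x 4 mm (its x, y, z), 14 g; just under 1 mm play in the nest
- stop_pin (a joint): height of the sprung stop pin above its lowest position, in m: 0 = down; the tooth lifts it by 0.007 in passing; by hand it could be pulled up to 0.016
- pin_knob (a point): top of the stop pin's black knob (17 mm across), 60 mm above the bench with the pin down, on an aluminium bracket at the left edge of the apron: 18 mm in front of the hood's face and 54 mm to the left of its middle
- start_key (a joint): how far the start key is pressed down, in m: 0 = up, 0.005 = right down; a spring brings it up again (1.2 N to start it, 4 N right down)
- key_top (a point): centre of the top of the round grey start key, 23 mm across, on the hood's roof: 26 mm behind the front face and 62 mm to the right of the middle; its top is 86 mm above the bench, 8 mm above the steel bezel (30 mm across) around it
- vial_a_mid (a point): centre of a loose capped specimen vial, 26 mm across and 48 mm high (point 24 mm up), left of the apron's outer end
- vial_b_mid (a point): centre of a second vial like it, left of the apron's inner end
- dish: loose round stainless dish, 72 mm across, 16 mm high, right of the apron; origin at the centre of its underside
- slide_box: loose closed black slide box, 84 x 110 x 30 mm, left of the hood; origin at the centre of its underside
Not all that is in view belongs to the job. Leave any orange or purple look-alike of the part that bears slide_mid alone.

How it is judged (in metres and radians):
On the way, in this order (a step that is already met when the one before it is completed fails the run):
1. the tray is pushed in past its stop pin (value of joint tray above 0.062 m), for 0.02 s.
2. the tray is let go and rests caught on the dropped stop pin (value of joint tray between 0.057 and 0.0615 m and value of joint stop_pin below 0.003 m and velocity of joint tray between -0.01 and 0.01 m/s and contact force between the fingers and tray below 0.2 N), for 0.2 s.
3. the start key is pressed right down (value of joint start_key above 0.004 m), for 0.02 s.
At the end, for the whole second after the job is handed in: the tray rests caught by its stop pin at mid travel (joint 0.057 to 0.0615 m) with the pin down (under 3 mm), the start key has come up again (under 1.5 mm), and the microslide lies flat in the nest (centre within 4 mm sideways, not raised more than 2 mm) (value of joint tray between 0.057 and 0.0615 m and value of joint stop_pin below 0.003 m and value of joint start_key below 0.0015 m and horizontal distance between slide_mid and nest below 0.004 m and z of slide_mid in the frame of nest below 0.004 m); the robot touches nothing.
It fails at once if start key pressed while the tray is not caught on its pin (value of joint start_key above 0.003 m and (value of joint tray below 0.056 m or value of joint tray above 0.0625 m)).
It fails at once if stop pin pulled up by its knob (value of joint stop_pin above 0.011 m).
It fails at once if microslide lifted or thrown out of the nest (z of slide_mid in the frame of nest above 0.01 m or horizontal distance between slide_mid and nest above 0.01 m).
It fails at once if a vial, the dish or the slide box shifted more than 20 mm or lifted (distance of any of vial_a_mid, vial_b_mid, dish, slide_box from where it was at the start of the episode above 0.02 m).
It also fails if it takes over 37 s, if anything falls off the work surface, if the arm or the gripper's body presses on something with over 40 N, if the wrist force passes 120 N, or if a joint passes its speed limit or range.

## Working session

There is one attempt and no reset: what is moved stays moved. The work goes in short steps, Python scripts to look and compute and a tool call to move; the robot and the scene stay as the last step left them, time stands still between calls to the robot, and variables do not carry over. Pictures are saved under pics/ and viewed, and the job is handed in when it is done.

Besides the shell and the picture viewer there is one more tool, called after "Emit:" by a JSON object that holds its "api" and its "payload", one argument or row to a line. send_rows: Moves the arm, as the interface text tells. Its arguments: {"type":"object","properties":{"plan":{"type":"string"}},"required":["plan"]}

```bash
mkdir -p pics; ls; cat > h.py <<'E'
import numpy as np, cv2
from cell import env, eyes, job_done, boxes_of, regions_of
def K(p):
    h,w=p["image"].shape[:2]; f=h/2/np.tan(np.radians(p["vertical_fov"])/2); return f
def proj(p,P):
    E=np.array(p["extrinsics"]);P=np.atleast_2d(P);c=(P-E[:3,3])@E[:3,:3]
    s=np.c_[c[:,0]/-c[:,2],-c[:,1]/-c[:,2]];r2=(s**2).sum(1,keepdims=True)
    s=s*(1+p["k1"]*r2);return s*K(p)+[p["cx"],p["cy"]]
def ray(p,uv):
    d=(np.array(uv,float)-[p["cx"],p["cy"]])/K(p);s=d.copy()
    for _ in range(30): s=d/(1+p["k1"]*(s@s))
    E=np.array(p["extrinsics"]);return E[:3,3],E[:3,:3]@np.array([s[0],-s[1],-1])
def atz(p,uv,z):
    o,d=ray(p,uv);return o+d*(z-o[2])/d[2]
def save(p,n): cv2.imwrite(f"pics/{n}.png",p["image"][:,:,::-1])
E
python3 - <<'E'
from h import *
print(env.state())
for n in("top","side"):
    p=eyes.read_camera(n);save(p,n+"0");print(n,p["vertical_fov"],p["cx"],p["cy"],p["k1"],p["extrinsics"])
    for t in("scanner","push_face","pin_knob","key_top","slide_mid","vial_a_mid","dish","slide_box","nest"):
        try:
            for b in boxes_of(t,p)[:4]: print(t,np.round(b["bbox"],1),round(b["confidence"],2))
        except Exception as e: print(t,e)
E
```

```text
pics
{'t': 0.0, 'joints': array([-1.38862090e+00,  4.91529448e-01,  1.55946145e+00, -6.90129001e-07,
        1.09171502e+00, -1.05552870e-01]), 'qvel': array([-8.40565325e-04,  1.84293415e-05, -5.49875483e-04, -7.32353536e-04,
        1.66087334e-04, -1.02917315e-03]), 'tau': array([ 3.21014733e-03, -6.12639785e+01, -2.58179820e+01,  6.93791290e-02,
        4.82717052e-02, -1.43901002e-04]), 'eef_pos': array([ 177.35594469, -599.00407869,  180.97635035]), 'tcp_rot': array([-3.14048552e+00, -1.16681585e-04,  2.87728552e-01]), 'ft_force': array([ 0.26605649, -0.17240798,  0.13076619]), 'moment': array([ 0.02262541, -0.0293073 , -0.0193145 ]), 'opening': 0.9994068562373647}
top 46.90640456371774 323.4016224525546 196.5312180612133 -0.10419529879385887 [[ 1.78703356e-02  9.87013135e-01 -1.59642485e-01  4.45198442e+02]
 [-9.99758634e-01  1.96804871e-02  9.76480000e-03  5.42455065e+01]
 [ 1.27798277e-02  1.59429452e-01  9.87126601e-01  9.35489510e+02]
 [ 0.00000000e+00  0.00000000e+00  0.00000000e+00  1.00000000e+00]]
scanner [221.6  86.9 152.4 165. ] 0.69
push_face [281.9 172.8  60.8  62.
[... 492 characters left out ...]
e-01  2.04347832e+02]
 [-5.55942899e-01 -4.61619688e-01  6.91255927e-01  6.60099151e+02]
 [ 2.02049434e-02  8.23865078e-01  5.66425718e-01  5.47305497e+02]
 [ 0.00000000e+00  0.00000000e+00  0.00000000e+00  1.00000000e+00]]
scanner [219.5 169.7 140.3  84.3] 0.66
push_face [305.9 202.6  53.8  35.4] 0.88
push_face [208.5 247.3  46.9  46.7] 0.73
push_face [343.4 241.8   8.6  29.5] 0.2
pin_knob [300.3 214.2   9.1   9.4] 0.43
key_top [286.2 176.1   9.    3.8] 0.39
slide_mid [387.2 190.9  31.    8. ] 0.69
slide_mid [309.3 205.2  12.9  21.2] 0.52
vial_a_mid [340.  243.1  13.9  29.5] 0.51
dish [333.8 169.7  28.8  19. ] 0.58
slide_box [208.1 247.1  50.3  49.4] 0.91
nest [305.4 202.9  52.2  33.7] 0.69
```

```bash
python3 - <<'E'
import cv2
a=cv2.imread("pics/top0.png")[70:310,150:450];cv2.imwrite("pics/tc.png",cv2.resize(a,None,fx=2.5,fy=2.5,interpolation=2))
a=cv2.imread("pics/side0.png")[150:310,190:440];cv2.imwrite("pics/sc.png",cv2.resize(a,None,fx=3,fy=3,interpolation=2))
E
```

```text
(no output)
```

View pics/tc.png

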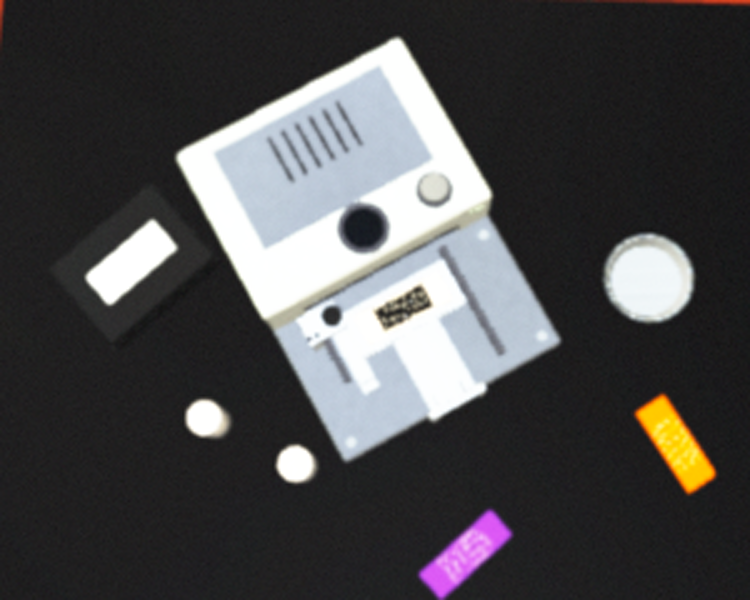

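View pics/sc.png

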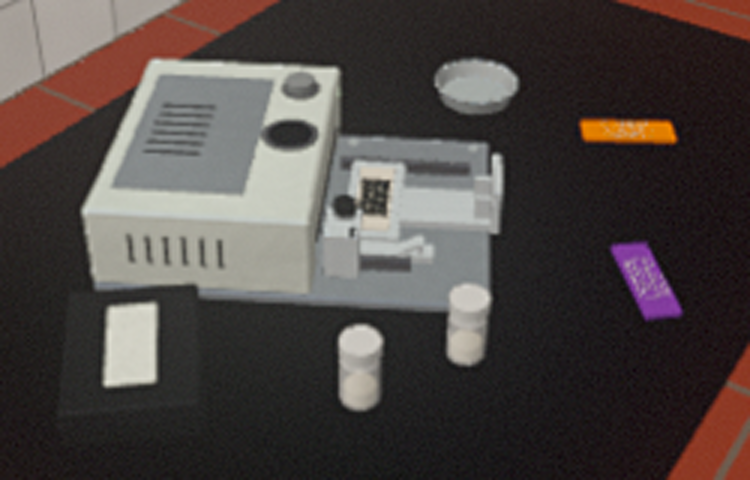

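View pics/top0.png

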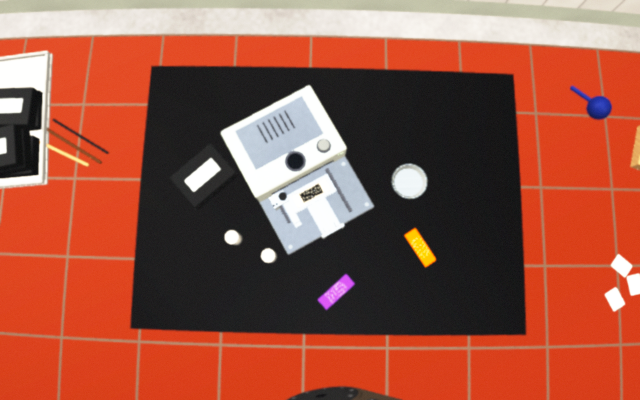

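The top view shows the scanner at about (297,165), with the key at (324,145), the knob at (282,196) and the finger plate at (333,232). The look-alikes for the slide are the orange one at (421,247) and the purple one at (336,291). The real slide is at (311,192) in the nest. Next I'll fit the scanner pose.

```bash
cat > fit.py <<'E'
from h import *
from scipy.optimize import least_squares
def run():
    T=eyes.read_camera("top");S=eyes.read_camera("side")
    t=lambda x,y:(x/2.5+150-.3,y/2.5+70-.3); s=lambda x,y:(x/3+190-.33,y/3+150-.33)
    w='w'
    obs=[(T,(150,-100,75),t(400,37)),(T,(150,100,75),t(176,155)),(T,(26,-62,86),t(435,186)),(T,(-18,54,60),t(331,315)),
     (T,(-120,w,12),t(345,462)),(T,(-120,-1,12),t(561,342)),
     (S,(26,-62,86),s(299,80)),(S,(-18,54,60),s(344,200)),(S,(-120,w,12),s(490,309)),(S,(-120,-1,12),s(490,143)),
     (S,(150,-100,75),s(150,60)),(S,(0,-100,75),s(341,68)),(S,(150,100,75),s(84,213))]
    def W(v,P):
        x,y,z=P
        if y==w:y=v[3]
        elif y==-1:y=-v[3]
        c,sn=np.cos(v[2]),np.sin(v[2]);return np.array([v[0]+c*x-sn*y,v[1]+sn*x+c*y,z])
    def res(v,raw=False):
        r=np.array([proj(p,W(v,P))[0]-uv for p,P,uv in obs]);
        return r if raw else r.ravel()
    r=least_squares(res,[480,80,.5,95],loss='soft_l1');v=r.x
    np.set_printoptions(precision=1,suppress=True);print(v,v[2]);print(res(v,True))
    np.save("pose.npy",v)
    for n,P in dict(push=(-126,0,35),key=(26,-62,86),knob=(-18,54,60)).items(): print(n,W(v,P))
    for p,n in((T,"t1"),(S,"s1")):
        im=p["image"][:,:,::-1].copy();im=cv2.resize(im,None,fx=4,fy=4,interpolation=2)
        for P in [(-126,24,14),(-126,24,52),(-126,-24,52),(-126,-24,14),(26,-62,86),(-18,54,60),(0,100,75),(0,-100,75),(150,100,75),(150,-100,75),(-35,0,20),(-120,v[3],12),(-120,-v[3],12)]:
            u=(proj(p,W(v,P))[0]+.5)*4;cv2.circle(im,tuple(int(a) for a in u),3,(0,0,255),-1)
        x0,y0=(880,320) if n=="t1" else (840,620)
        cv2.imwrite(f"pics/{n}.png",im[y0:y0+600,x0:x0+700])
run()
E
python3 fit.py
```

```text
[629.4  88.3   0.5  99.7] 0.5278435632385952
[[-0.3 -0.4]
 [-0.7 -0.3]
 [-0.4  0.3]
 [-0.4  0.1]
 [ 0.   0.4]
 [ 0.1  0.1]
 [ 0.8 -0.8]
 [ 0.5  0.2]
 [ 0.4 -0.7]
 [-0.2 -0.4]
 [ 0.3 -0.8]
 [-0.1 -0.4]
 [-0.8 -0.9]]
push [520.5  24.8  35. ]
key [683.   47.8  86. ]
knob [586.6 125.9  60. ]
```

View pics/t1.png

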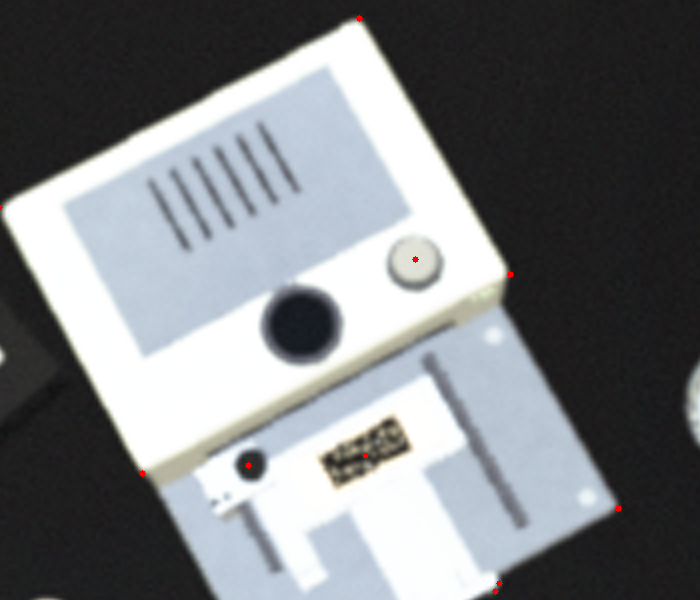

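View pics/s1.png

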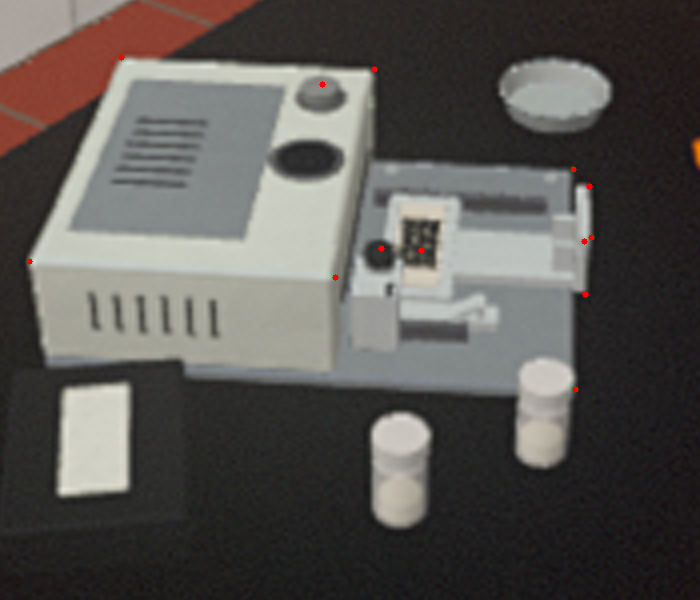

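The projected points sit within about 1–2 mm in both views. The scanner origin is at (629.4, 88.3) with yaw 0.528. I'll turn the tool so its x lies along the scanner's x, shut the fingers, and travel over.

Emit:
{"api": "send_rows", "payload": {
  "plan": "0 0 0 -0.12 0; 0 0 0 -0.12 0; 20 -13 0 0 0; 40 -26 0 0 0; 40 -26 0 0 0; 40 -26 0 0 0; 40 -26 0 0 0; 0 0 0 0 0"
}}

```text
t: 1.9
eef_pos: [273.7, -400.7, 180.4]
tcp_rot: [3.141, -0.0, 0.535]
ft_force: [-0.2, 0.2, -0.1]
opening: 0.381
```

```bash
cat > st.py <<'E'
from h import *
np.set_printoptions(precision=3,suppress=True)
s=env.state();v=np.load("pose.npy");c,n=np.cos(v[2]),np.sin(v[2]);d=s["eef_pos"]-[v[0],v[1],0]
print("t",s["t"],"scanner xyz",c*d[0]+n*d[1],-n*d[0]+c*d[1],d[2],"rot",s["tcp_rot"],"yaw err",v[2]-s["tcp_rot"][2],"F",s["ft_force"],"op",s["opening"])
E
python3 st.py
```

```text
t 1.9 scanner xyz -553.5263326681836 -243.28415259377743 180.3882991664724 rot [ 3.141 -0.     0.535] yaw err -0.006747649327214278 F [-0.151  0.243 -0.07 ] op 0.3808346493201128
```

Emit:
{"api": "send_rows", "payload": {
  "plan": "40 -26 0 0 0; 40 -26 0 0 0; 40 -26 0 0 0; 40 -26 0 0 0; 40 -26 0 0 0; 40 -26 0 0 0; 40 -26 0 0 0; 40 -26 0 0 0"
}}

```text
t: 2.7
eef_pos: [448.6, -55.9, 181.5]
tcp_rot: [3.133, -0.002, 0.526]
ft_force: [0.9, -0.6, 0.8]
opening: 0.008
```

```bash
python3 st.py
```

```text
t 2.7 scanner xyz -228.80729541977504 -33.49667356452076 181.50297787822882 rot [ 3.133 -0.002  0.526] yaw err 0.0015171922679255712 F [ 0.911 -0.635  0.846] op 0.00785245731678462
```

Now the remaining sideways offset, then down to about z 30 in front of the plate.

Emit:
{"api": "send_rows", "payload": {
  "plan": "30 -17 0 0 0; 20 -12 30 0 0; 0 0 40 0 0; 0 0 40 0 0; 0 0 25 0 0; 0 0 0 0 0; 0 0 0 0 0"
}}

```text
t: 3.4
eef_pos: [486.3, -0.9, 44.0]
tcp_rot: [3.128, -0.009, 0.534]
ft_force: [0.5, 0.1, 0.2]
opening: 0.004
```

```bash
python3 st.py; python3 - <<'E'
from h import *
for n in("top","side"):
    p=eyes.read_camera(n);x,y=(240,130) if n=="top" else (250,150)
    a=p["image"][y:y+150,x:x+190,::-1];cv2.imwrite(f"pics/{n}2.png",cv2.resize(a,None,fx=4,fy=4,interpolation=2))
E
```

```text
t 3.4 scanner xyz -168.48545453881013 -5.009675610175151 44.02250649654678 rot [ 3.128 -0.009  0.534] yaw err -0.006195436473517502 F [0.458 0.146 0.235] op 0.00390932410819986
```

View pics/side2.png

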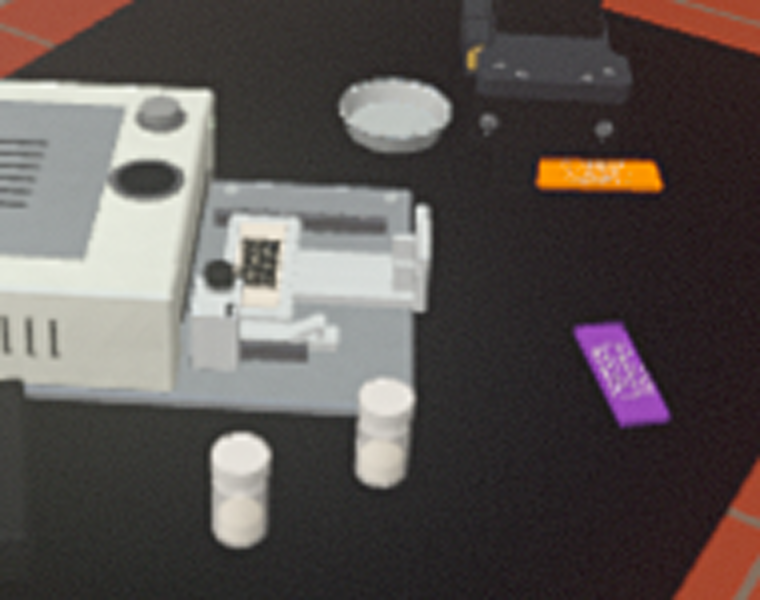

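View pics/top2.png

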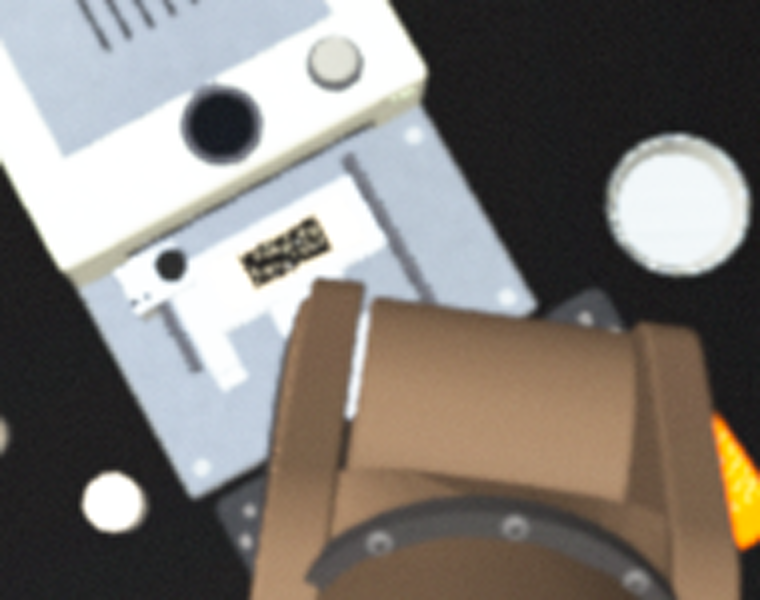

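The top view shows the gripper in front of the plate, with the vial at (112,503). The side view seems to show the gripper further off than expected, so I'll check that.

```bash
python3 - <<'E'
from h import *
p=eyes.read_camera("side");s=env.state()["eef_pos"]
im=p["image"][:,:,::-1].copy();u=proj(p,s)[0];u2=proj(p,s+[0,0,78])[0];print(s,u,u2)
im=cv2.resize(im[100:300,200:500],None,fx=2.6,fy=2.6)
for q in(u,u2):cv2.circle(im,tuple(int(a) for a in (q-[200,100])*2.6),3,(0,0,255),-1)
cv2.imwrite("pics/side3.png",im)
E
```

```text
[486.7084329   -0.87567085  44.97755021] [376.25279829 209.57916177] [380.02571477 178.80324139]
```

View pics/side3.png

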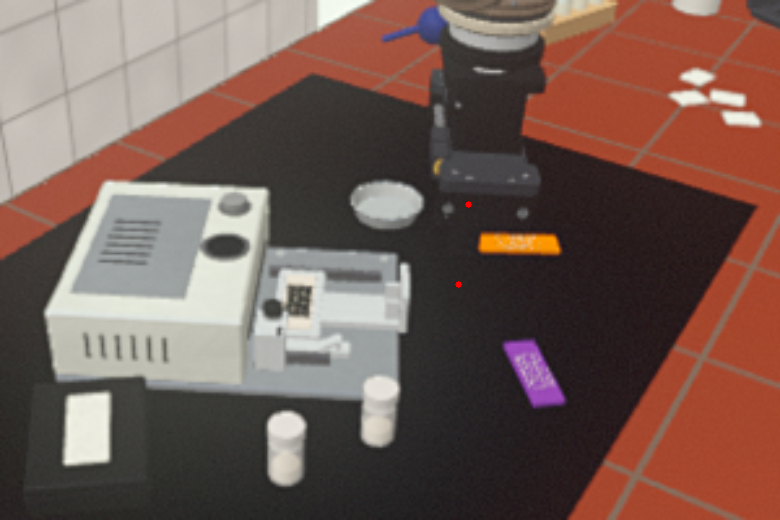

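```bash
python3 - <<'E'
from h import *
from scipy.spatial.transform import Rotation as R
for n in("top","side"):
    p=eyes.read_camera(n);st=env.state();s=st["eef_pos"];M=R.from_euler("xyz",st["tcp_rot"]).as_matrix()
    im=cv2.resize(p["image"][:,:,::-1].copy(),None,fx=4,fy=4,interpolation=2)
    def box(x,y,z0,z1,col):
        P=[s+M@np.array([a*x,b*y,z]) for z in(z0,z1) for a in(-1,1) for b in(-1,1)]
        q=(proj(p,P)*4).astype(int)
        for i in range(8):
            for j in(1,2,4):
                if not i&j: cv2.line(im,tuple(int(k) for k in q[i]),tuple(int(k) for k in q[i|j]),col,1)
    box(37.5,90,-78,-110,(0,255,0));box(10,12,0,-78,(0,0,255))
    x,y=(1100,560) if n=="top" else (1200,360)
    cv2.imwrite(f"pics/{n}4.png",im[y:y+600,x:x+700])
E
```

```text
(no output)
```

View pics/side4.png

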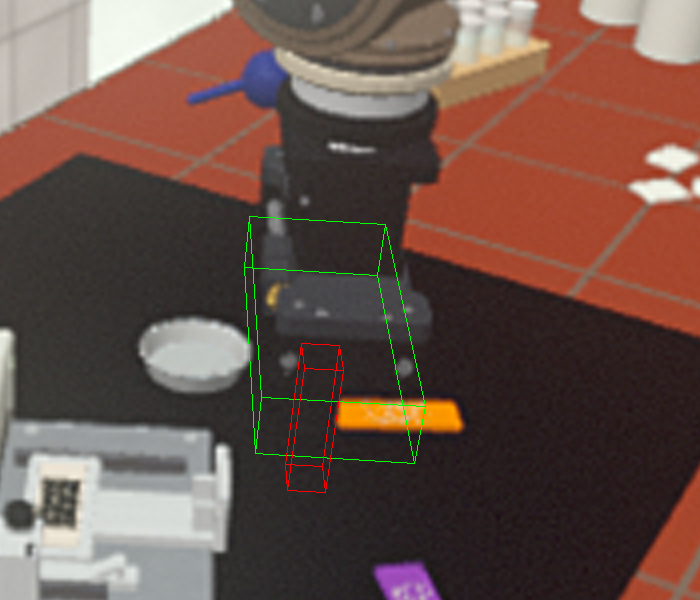

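View pics/top4.png

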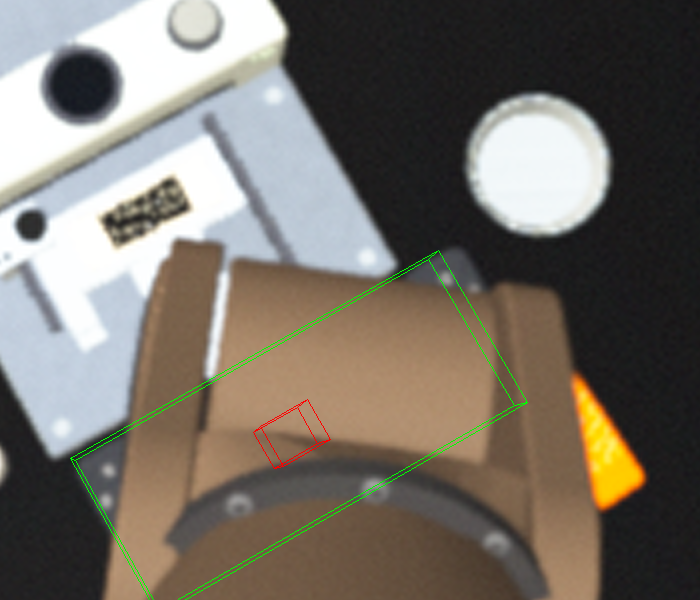

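```bash
python3 - <<'E'
import cv2,numpy as np
a=cv2.imread("pics/side4.png").astype(float)
cv2.imwrite("pics/side5.png",(255*np.clip(a/255,0,1)**.4).astype(np.uint8))
E
```

```text
(no output)
```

View pics/side5.png

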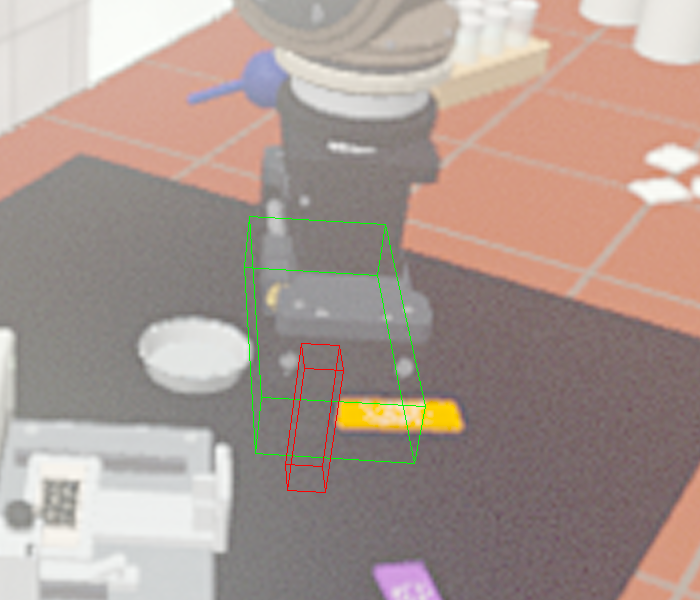

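```bash
python3 - <<'E'
from h import *
p=eyes.read_camera("side")
a=p["image"][150:250,340:440,::-1].astype(float)
a=255*np.clip(a/110,0,1)**.6
cv2.imwrite("pics/side6.png",cv2.resize(a.astype(np.uint8),None,fx=6,fy=6,interpolation=cv2.INTER_NEAREST))
E
```

```text
(no output)
```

View pics/side6.png

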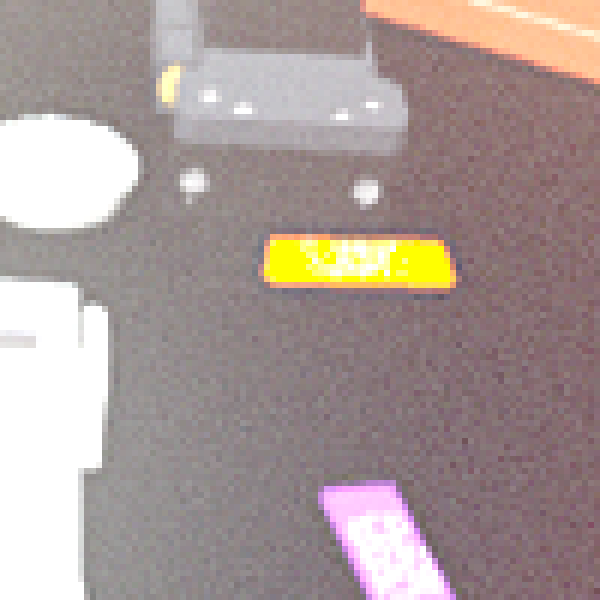

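```bash
python3 - <<'E'
from h import *
T=eyes.read_camera("top");S=eyes.read_camera("side")
print(env.state()["eef_pos"],env.state()["joints"])
def tri(a,b):
    o1,d1=ray(T,a);o2,d2=ray(S,b);A=np.c_[d1,-d2];x=np.linalg.lstsq(A,o2-o1,rcond=None)[0]
    p,q=o1+d1*x[0],o2+d2*x[1];return (p+q)/2,np.linalg.norm(p-q)
for a in((302,257.5),(301.3,265),):
  for b in((375,165.8),(380.5,168),(397,169.2),(402,167.3)): print(a,b,*tri(a,b))
E
```

```text
[486.27784958  -0.65333437  44.46920051] [-0.13390327  0.49662491  2.04333561 -0.00967805  0.58415668  0.91081753]
(302, 257.5) (375, 165.8) [465.48271271  79.14057102 197.0447594 ] 0.46707954145172065
(302, 257.5) (380.5, 168) [460.7820436   77.30233715 194.14577913] 10.77613562648101
(302, 257.5) (397, 169.2) [446.8643882   72.56074356 197.21020971] 39.919767183086044
(302, 257.5) (402, 167.3) [442.85832398  71.32309876 202.80021689] 47.878425638388116
(301.3, 265) (375, 165.8) [458.42405529  81.96994657 199.88073732] 10.097746632014289
(301.3, 265) (380.5, 168) [453.78710736  80.05142557 196.81209898] 0.08521187230065641
(301.3, 265) (397, 169.2) [440.14158713  75.02684217 199.25348171] 29.047789702325353
(301.3, 265) (402, 167.3) [436.2483406   73.69478249 204.62742464] 37.03095588121479
```

```bash
python3 - <<'E'
from h import *
S=eyes.read_camera("side");a=cv2.imread("pics/side0.png").astype(float);b=S["image"][:,:,::-1].astype(float)
d=cv2.GaussianBlur(np.abs(cv2.GaussianBlur(b,(0,0),1)-cv2.GaussianBlur(a,(0,0),1)).max(2),(0,0),.6)
d=np.clip(d*15,0,255)[140:260,320:440].astype(np.uint8)
cv2.imwrite("pics/d.png",cv2.resize(d,None,fx=5,fy=5,interpolation=cv2.INTER_NEAREST))
E
```

```text
(no output)
```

View pics/d.png

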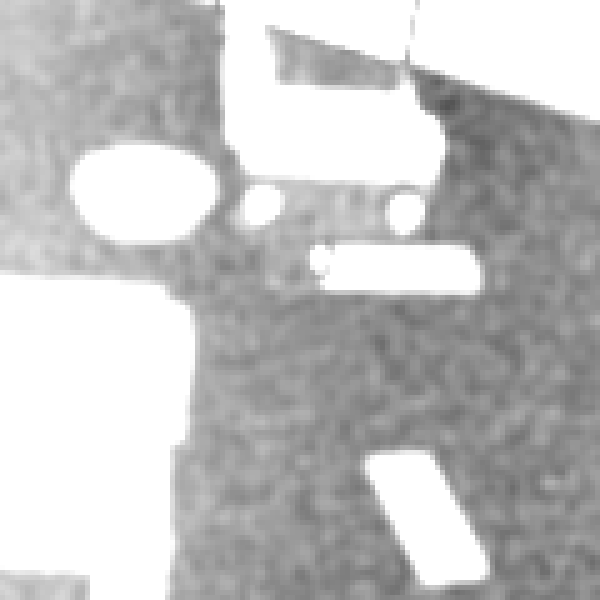

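```bash
python3 - <<'E'
from h import *
a=cv2.imread("pics/side0.png").astype(float)
b=np.mean([eyes.read_camera("side")["image"][:,:,::-1].astype(float) for _ in range(4)],0)
A=cv2.GaussianBlur(a,(0,0),1);B=cv2.GaussianBlur(b,(0,0),1)
g=np.median(B[200:300,360:440]/A[200:300,360:440],axis=(0,1));o=np.median(B[200:300,360:440]-A[200:300,360:440],axis=(0,1));print(g,o)
d=(B-A-o)
d=np.clip(128+d*12,0,255)[140:260,320:440].astype(np.uint8)
cv2.imwrite("pics/d2.png",cv2.resize(d,None,fx=5,fy=5,interpolation=cv2.INTER_NEAREST))
E
```

```text
[1.32999484 1.34517195 1.32244795] [8.52031914 8.3647401  9.62705418]
```

View pics/d2.png

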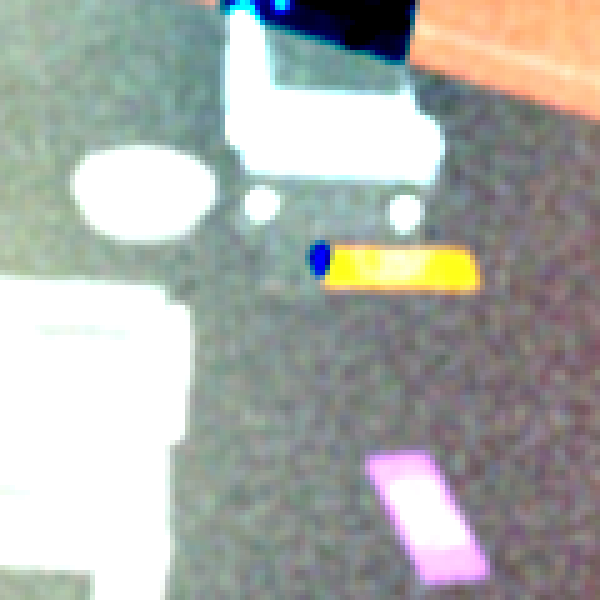

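The arm pose is consistent: the black finger hides the orange slide's left tip at about (384,191), just where predicted. The gripper is simply black on black. Next I'll go down, align, and approach contact.

Emit:
{"api": "send_rows", "payload": {
  "plan": "5 -5 12 -0.0 0; 5 0 4 0 0; 8 0 0 0 0; 0 0 0 0 0"
}}

```text
t: 4.45
eef_pos: [500.4, 14.1, 26.1]
tcp_rot: [3.128, -0.009, 0.534]
ft_force: [0.1, 0.1, -0.1]
opening: 0.004
```

```bash
python3 st.py
```

```text
t 4.45 scanner xyz -148.82034174799676 0.8644963460387345 26.057832329616478 rot [ 3.128 -0.009  0.534] yaw err -0.006281733498685105 F [ 0.136  0.103 -0.127] op 0.004454539469881897
```

Emit:
{"api": "send_rows", "payload": {
  "plan": "8 0 0 0 0; 8 0 0 0 0; 12 0 0 0 0; 12 0 0 0 0; 12 0 0 0 0; 0 0 0 0 0"
}}

```text
t: 5.05
eef_pos: [550.2, 43.4, 26.9]
tcp_rot: [3.127, -0.01, 0.535]
ft_force: [0.3, 0.1, 0.3]
opening: 0.006
```

```bash
python3 st.py
```

```text
t 5.05 scanner xyz -91.02034856486925 1.105120548743102 26.888250132539135 rot [ 3.127 -0.01   0.535] yaw err -0.006727791181528442 F [0.299 0.121 0.282] op 0.006360776731108151
```

```bash
cat > look.py <<'E'
import sys
from h import *
np.set_printoptions(precision=2,suppress=True)
k=sys.argv[1]
for n in("top","side"):
    p=eyes.read_camera(n);x,y=(240,110) if n=="top" else (250,140)
    a=p["image"][y:y+150,x:x+190,::-1];cv2.imwrite(f"pics/{n}_{k}.png",cv2.resize(a,None,fx=4,fy=4,interpolation=2))
print(env.state()["ft_force"])
E
python3 look.py a
```

```text
[-0.02 -0.74  0.69]
```

View pics/side_a.png

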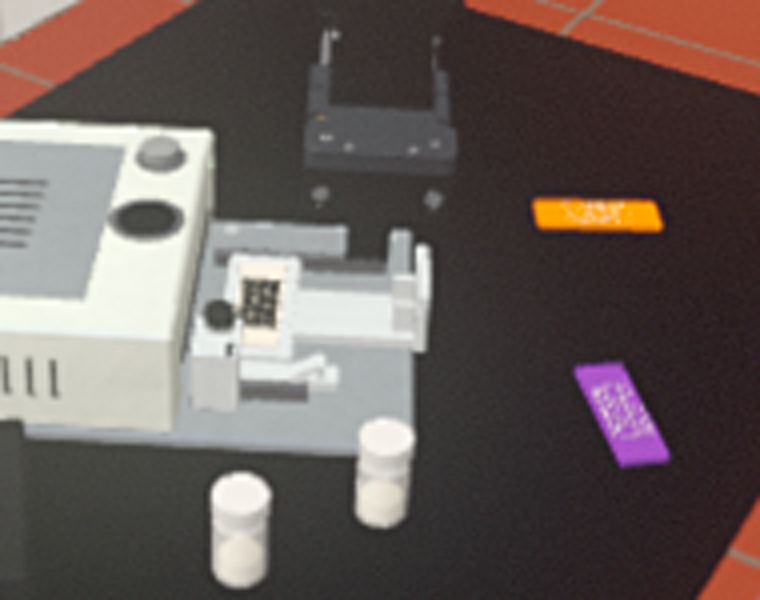

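View pics/top_a.png

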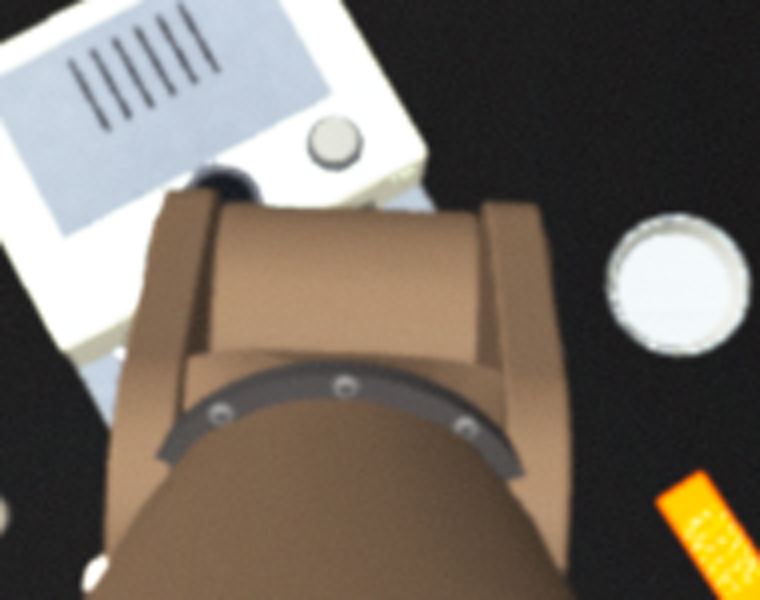

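```bash
python3 - <<'E'
from h import *
p=eyes.read_camera("side");st=env.state();s=st["eef_pos"]
from scipy.spatial.transform import Rotation as R
M=R.from_euler("xyz",st["tcp_rot"]).as_matrix()
a=p["image"][140:250,290:400,::-1].astype(float)
a=255*np.clip(a/140,0,1)**.6
im=cv2.resize(a.astype(np.uint8),None,fx=5.4,fy=5.4,interpolation=2)
for z0,col in((0,(0,0,255)),(-78,(0,255,0))):
  q=((proj(p,[s+M@np.array([a,b,z0]) for a,b in((-10,-12),(10,-12),(10,12),(-10,12))])-[290,140]+.5)*5.4).astype(int)
  cv2.polylines(im,[q],True,col,1)
cv2.imwrite("pics/z.png",im)
E
```

```text
(no output)
```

View pics/z.png

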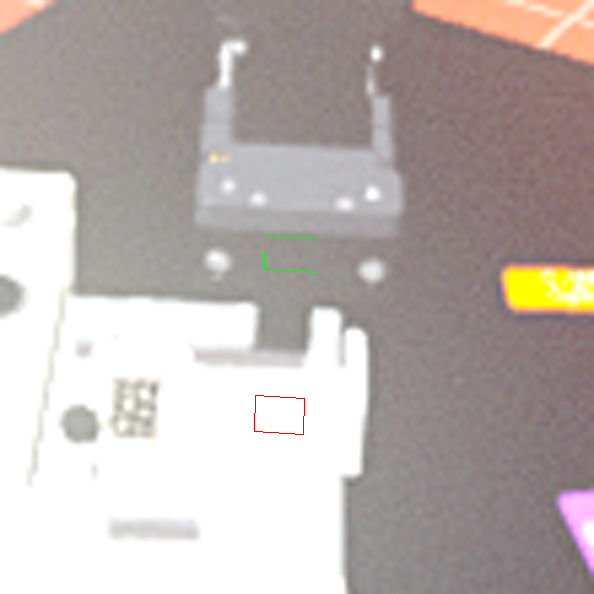

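```bash
python3 - <<'E'
from h import *
np.set_printoptions(precision=1,suppress=True)
T=eyes.read_camera("top");S=eyes.read_camera("side");v=np.load("pose.npy")
yaw=.534;ex=np.array([np.cos(yaw),np.sin(yaw),0]);ey=np.array([-ex[1],ex[0],0])
tcp=np.array([486.3,-.7,44.5])
def rel(P,t=tcp): d=P-t;return np.array([d@ex,d@ey,d[2]])
print("far bolt",rel(atz(T,(386.75,209.5),197)),"near",rel(atz(T,(302,257.5),197)),rel(atz(T,(301.3,265),197)))
def atsy(p,uv,t,sy):
    o,d=ray(p,uv);k=(sy-(o-t)@ey)/(d@ey);return rel(o+d*k,t)
for uv in((372.2,180.3),(401,182)): print("ball",[atsy(S,uv,tcp,y) for y in(40,60,85,95)])
t2=np.array([550.2,43.4,26.9])
print("tip",[atsy(S,(342.8,204.8),t2,y) for y in(12,0,-20,-35,-50)])
E
```

```text
far bolt [ 22.6 -77.8 152.5] near [ 23.   79.3 152.5] [ 13.2  86.  152.5]
ball [array([20.4, 40. , 98.3]), array([ 22.5,  60. , 110.3]), array([ 25.3,  85. , 125.4]), array([ 26.4,  95. , 131.4])]
ball [array([-35.9,  40. ,  97.5]), array([-32. ,  60. , 109.6]), array([-27.2,  85. , 124.6]), array([-25.3,  95. , 130.7])]
tip [array([-3.6, 12. , 38.8]), array([-3.9,  0. , 30.4]), array([ -4.5, -20. ,  16.6]), array([ -4.9, -35. ,   6.2]), array([ -5.3, -50. ,  -4.2])]
```

```bash
python3 - <<'E'
from h import *
p=eyes.read_camera("side");a=cv2.imread("pics/side0.png");b=p["image"][:,:,::-1]
c=lambda m:cv2.resize(m[180:250,300:370],None,fx=5.5,fy=5.5,interpolation=2)
cv2.imwrite("pics/cmp.png",np.hstack([c(a),c(b)]))
E
```

```text
(no output)
```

View pics/cmp.png

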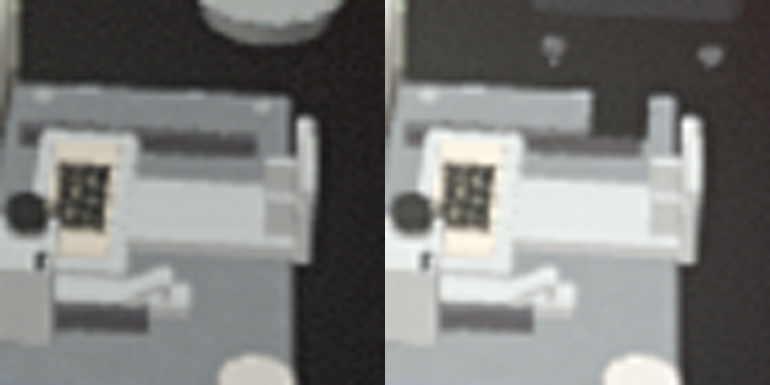

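Both side views show the same thing: the tray hasn't moved and the force is about zero. The finger's lower edge sits at about row 205, roughly 30–40 mm higher than the reported TCP implies, so the fingers passed over the plate. I'll back out along the same path and descend in front of it with force checks.

Emit:
{"api": "send_rows", "payload": {
  "plan": "-12 0 0 0 0; -15 0 0 0 0; -15 0 0 0 0; -15 0 0 0 0; -10 0 0 0 0; 0 0 0 0 0; 0 0 0 0 0"
}}

```text
t: 6.05
eef_pos: [483.9, 5.0, 26.6]
tcp_rot: [3.128, -0.008, 0.532]
ft_force: [-0.3, 0.7, 1.0]
opening: 0.007
```

```bash
python3 st.py
```

```text
t 6.05 scanner xyz -167.66553152117115 1.3011162769804656 26.586952198478425 rot [ 3.128 -0.008  0.532] yaw err -0.003933785890232855 F [-0.336  0.667  0.965] op 0.007161563854935645
```

Emit:
{"api": "send_rows", "payload": {
  "plan": "0 0 6 0 0; 0 0 6 0 0; 0 0 4 0 0; 0 0 0 0 0"
}}

```text
t: 6.45
eef_pos: [485.3, 5.4, 8.9]
tcp_rot: [3.128, -0.008, 0.533]
ft_force: [-0.0, -0.0, 0.7]
opening: 0.003
```

```bash
python3 st.py; python3 look.py b
```

```text
t 6.45 scanner xyz -166.22608012199802 0.9183099445999687 8.90631114520908 rot [ 3.128 -0.008  0.533] yaw err -0.004700579165887175 F [-0.014 -0.028  0.656] op 0.002969868609289401
[-0.41  0.22 -0.39]
```

View pics/side_b.png

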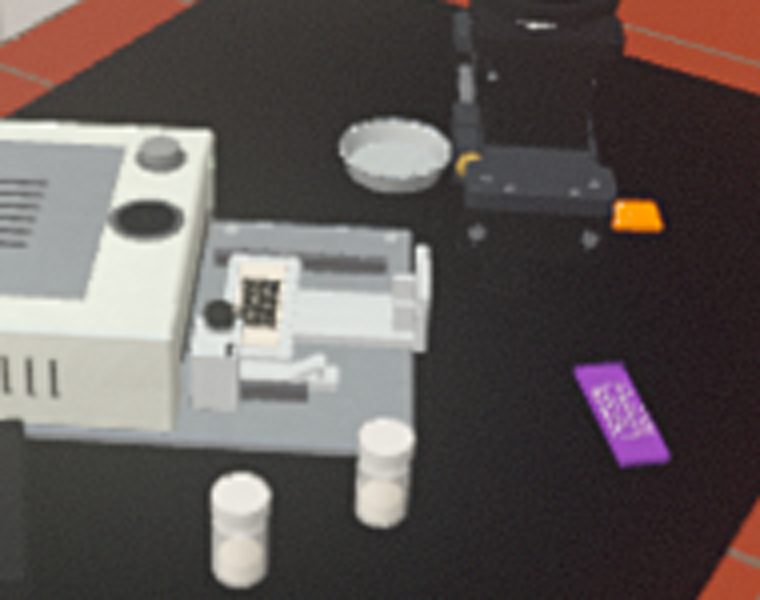

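No contact yet, and the body is still high above the bench. Continuing down in small steps.

Emit:
{"api": "send_rows", "payload": {
  "plan": "0 0 4 0 0; 0 0 4 0 0; 0 0 0 0 0"
}}

```text
t: 6.85
eef_pos: [485.8, 5.3, 0.9]
tcp_rot: [3.127, -0.009, 0.533]
ft_force: [0.2, -0.2, -0.6]
opening: 0.007
```

```bash
python3 st.py
```

```text
t 6.85 scanner xyz -165.8272575388741 0.6505627365355195 0.8952414109092768 rot [ 3.127 -0.009  0.533] yaw err -0.004967159569437607 F [ 0.171 -0.243 -0.566] op 0.006764346206440098
```

Emit:
{"api": "send_rows", "payload": {
  "plan": "0 0 3 0 0; 0 0 3 0 0; 0 0 0 0 0"
}}

```text
t: 7.15
eef_pos: [485.9, 5.3, -5.6]
tcp_rot: [3.127, -0.009, 0.533]
ft_force: [-0.8, 0.1, -0.1]
opening: 0.007
```

```bash
python3 st.py
```

```text
t 7.15 scanner xyz -165.7647879472875 0.538973446021842 -5.62135286967997 rot [ 3.127 -0.009  0.533] yaw err -0.00486579596702863 F [-0.768  0.085 -0.108] op 0.006875531960671658
```

The TCP reads -5.6 with no contact, so the true tips are above what's reported, by roughly 30–39 mm going by the picture. The tips should now be at about z 25–33. I'll go a touch lower, then push.

Emit:
{"api": "send_rows", "payload": {
  "plan": "0 0 4 0 0; 8 0 0 0 0; 8 0 0 0 0; 8 0 0 0 0; 8 0 0 0 0; 0 0 0 0 0"
}}

```text
t: 7.75
eef_pos: [515.7, 22.8, -9.7]
tcp_rot: [3.128, -0.008, 0.533]
ft_force: [-1.6, -3.9, 1.1]
opening: 0.004
```

```bash
python3 st.py; python3 look.py c
```

```text
t 7.75 scanner xyz -131.1419539749709 0.6804985325741129 -9.692843656009968 rot [ 3.128 -0.008  0.533] yaw err -0.005063373520738157 F [-1.565 -3.94   1.071] op 0.003506257021992683
[-1.36 -3.41  1.12]
```

View pics/side_c.png

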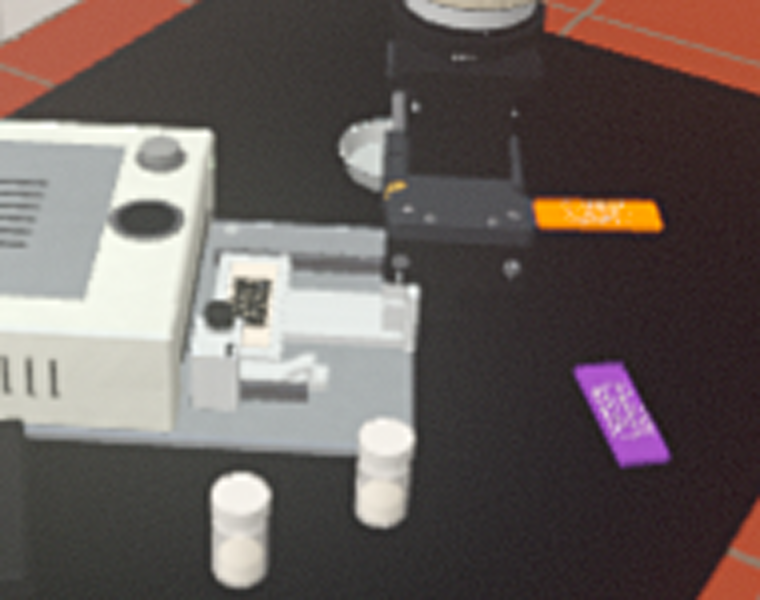

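Contact: the tray has started in by about 6 mm (slide field now at (252,303) in the crop) and the force is 4 N. Pushing on.

Emit:
{"api": "send_rows", "payload": {
  "plan": "10 0 0 0 0; 10 0 0 0 0; 10 0 0 0 0; 8 0 0 0 0; 0 0 0 0 0"
}}

```text
t: 8.35
eef_pos: [543.6, 39.8, -9.8]
tcp_rot: [3.131, 0.001, 0.532]
ft_force: [-2.8, -4.1, 4.0]
opening: 0.001
```

```bash
python3 st.py
```

```text
t 8.35 scanner xyz -98.48715430448834 1.300939664029542 -9.817982235647692 rot [3.131 0.001 0.532] yaw err -0.0039503115437471426 F [-2.792 -4.086  4.049] op 0.0011963529690029134
```

Emit:
{"api": "send_rows", "payload": {
  "plan": "10 0 0 0 0; 10 0 0 0 0; 8 0 0 0 0; 6 0 0 0 0; 0 0 0 0 0"
}}

```text
t: 8.85
eef_pos: [566.4, 53.8, -10.0]
tcp_rot: [3.136, 0.015, 0.531]
ft_force: [-4.2, -5.9, 3.5]
opening: 0.005
```

```bash
python3 st.py; python3 look.py d
```

```text
t 8.85 scanner xyz -71.76960895124206 1.9465831532556521 -9.966160334222678 rot [3.136 0.015 0.531] yaw err -0.002872331378349857 F [-4.221 -5.918  3.546] op 0.005331949872441566
[-5.39 -5.64  3.46]
```

View pics/side_d.png

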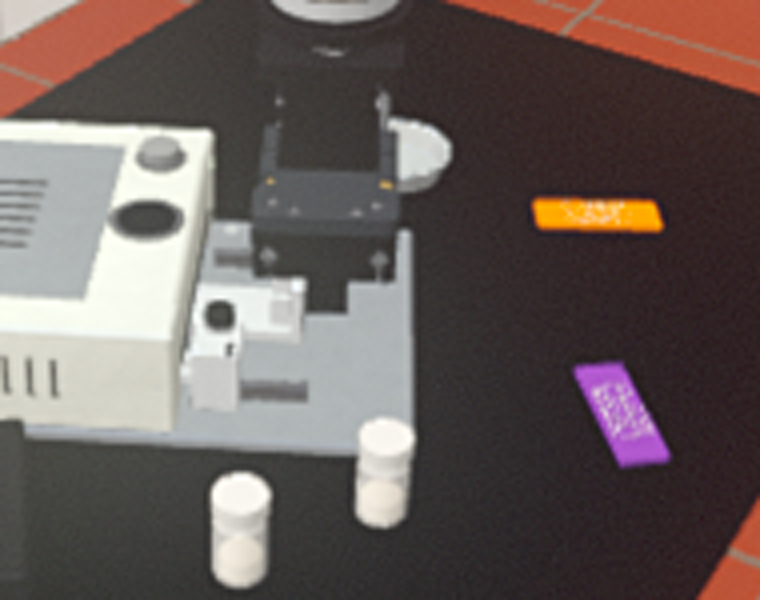

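```bash
python3 - <<'E'
from h import *
p=eyes.read_camera("side");v=np.load("pose.npy");c,s=np.cos(v[2]),np.sin(v[2])
for z,uv,y in((14,(325.4,225.3),24),(52,(326.2,209.9),24)):
    for d in(0,55,60,65,70): 
        x=-126+d;print(z,d,proj(p,[v[0]+c*x-s*y,v[1]+s*x+c*y,z])[0],uv)
E
```

```text
14 0 [355.98451732 228.07287712] (325.4, 225.3)
14 55 [330.53810662 226.7079783 ] (325.4, 225.3)
14 60 [328.22976902 226.58360614] (325.4, 225.3)
14 65 [325.92237496 226.45919234] (325.4, 225.3)
14 70 [323.6159507  226.33473844] (325.4, 225.3)
52 0 [357.28136561 213.8611034 ] (326.2, 209.9)
52 55 [331.17884873 212.49106337] (326.2, 209.9)
52 60 [328.81110045 212.36655137] (326.2, 209.9)
52 65 [326.44434399 212.24205231] (326.2, 209.9)
52 70 [324.07860764 212.11756775] (326.2, 209.9)
```

The tray reads about 65 mm in. A few mm more for margin, a short hold, then back off slowly.

Emit:
{"api": "send_rows", "payload": {
  "plan": "5 0 0 0 0; 2 0 0 0 0; -5 0 0 0 0; -8 0 0 0 0; -10 0 0 0 0; -10 0 0 0 0; -10 0 0 0 0; 0 0 0 0 0"
}}

```text
t: 9.8
eef_pos: [528.8, 32.3, -8.9]
tcp_rot: [3.138, 0.02, 0.529]
ft_force: [0.2, 0.7, -0.0]
opening: 0.004
```

```bash
python3 st.py; python3 look.py e
```

```text
t 9.8 scanner xyz -115.10132789594672 2.2421394309882885 -8.864835860883554 rot [3.138 0.02  0.529] yaw err -0.001463459293473024 F [ 0.164  0.745 -0.018] op 0.00403719620149245
[-0.09 -0.86  0.82]
```

View pics/side_e.png

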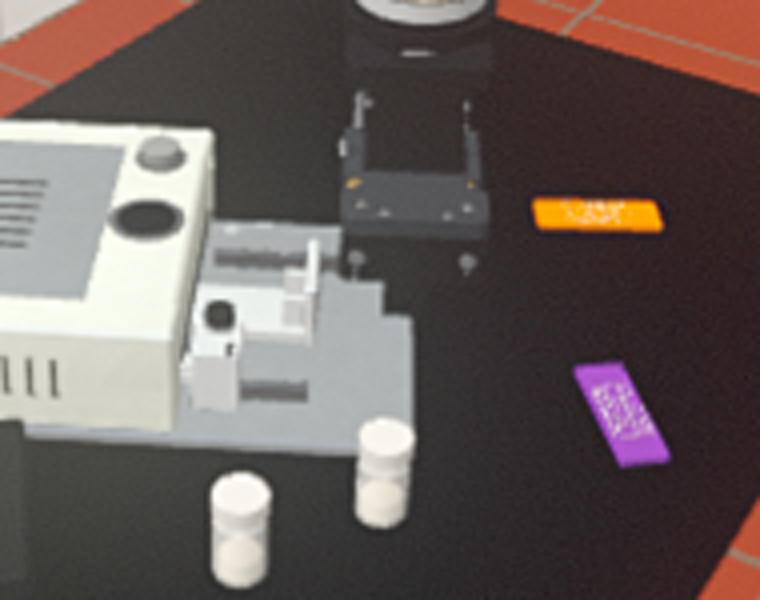

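The tray is caught: the plate edge moved from x=432 to 317 in the crop, which is about 60 mm, and the knob is down with no force on the tool. Now rise and go over the key.

Emit:
{"api": "send_rows", "payload": {
  "plan": "-10 0 -20 0 0; 0 0 -40 0 0; 0 0 -40 0 0; 0 0 -15 0 0; 30 14 0 0 0; 40 18 0 0 0; 40 18 0 0 0; 20 8 0 0 0"
}}

```text
t: 10.7
eef_pos: [670.0, 46.4, 111.2]
tcp_rot: [3.136, 0.015, 0.53]
ft_force: [-1.3, -0.0, -0.5]
opening: 0.002
```

```bash
python3 st.py; python3 look.py f
```

```text
t 10.7 scanner xyz 14.011748634853216 -56.640709010636165 111.23779327766992 rot [3.136 0.015 0.53 ] yaw err -0.0021344623360772808 F [-1.341 -0.024 -0.538] op 0.0024404941018275725
[-0.67  0.52 -0.83]
```

View pics/side_f.png

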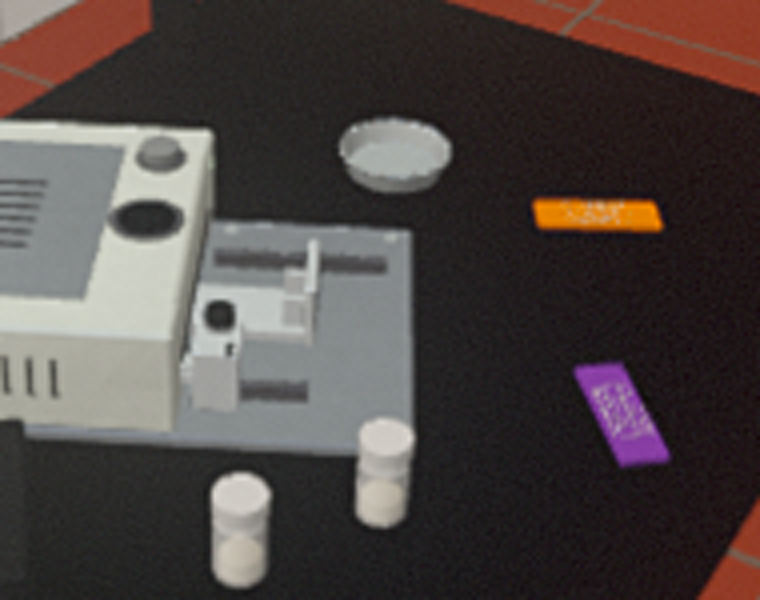

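The view shows the tray caught and everything else in place. Fine alignment, then down to near the key.

Emit:
{"api": "send_rows", "payload": {
  "plan": "11 4 10 0 0; 2 1 20 0 0; 0 0 10 0 0; 0 0 0 0 0; 0 0 0 0 0"
}}

```text
t: 11.3
eef_pos: [682.8, 49.0, 67.4]
tcp_rot: [3.137, 0.017, 0.531]
ft_force: [0.0, 1.2, 0.6]
opening: 0.004
```

```bash
python3 st.py; python3 - <<'E'
from h import *
p=eyes.read_camera("side");a=p["image"][100:220,220:370,::-1].astype(float)
a=255*np.clip(a/200,0,1)**.6
cv2.imwrite("pics/g.png",cv2.resize(a.astype(np.uint8),None,fx=5,fy=5,interpolation=2))
v=np.load("pose.npy")
E
```

```text
t 11.3 scanner xyz 26.348335662136176 -60.81853600780888 67.36423038115635 rot [3.137 0.017 0.531] yaw err -0.0029486563288925183 F [0.001 1.178 0.556] op 0.0036267321113888674
```

View pics/g.png

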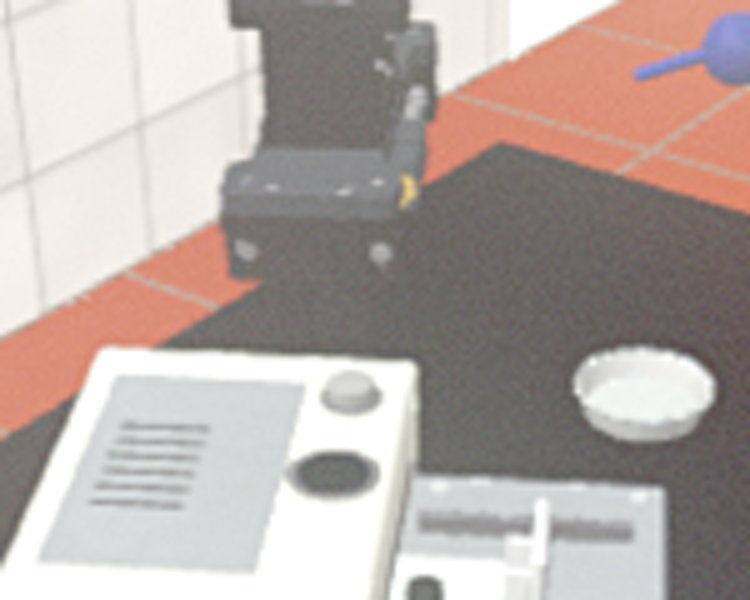

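Emit:
{"api": "send_rows", "payload": {
  "plan": "0 1 5 0 0; 0 0 3 0 0; 0 0 0 0 0; 0 0 0 0 0"
}}

```text
t: 11.75
eef_pos: [683.7, 47.8, 60.8]
tcp_rot: [3.135, 0.014, 0.531]
ft_force: [-0.2, -0.5, -0.5]
opening: 0.004
```

```bash
python3 st.py;  python3 - <<'E'
from h import *
p=eyes.read_camera("side");a=p["image"][140:200,250:330,::-1].astype(float)
a=255*np.clip(a/200,0,1)**.6
cv2.imwrite("pics/g2.png",cv2.resize(a.astype(np.uint8),None,fx=8,fy=8,interpolation=2))
E
```

```text
t 11.75 scanner xyz 26.591546247591353 -62.34116606240491 60.820976804043035 rot [3.135 0.014 0.531] yaw err -0.002724112418967417 F [-0.18  -0.527 -0.467] op 0.004256345756790194
```

View pics/g2.png

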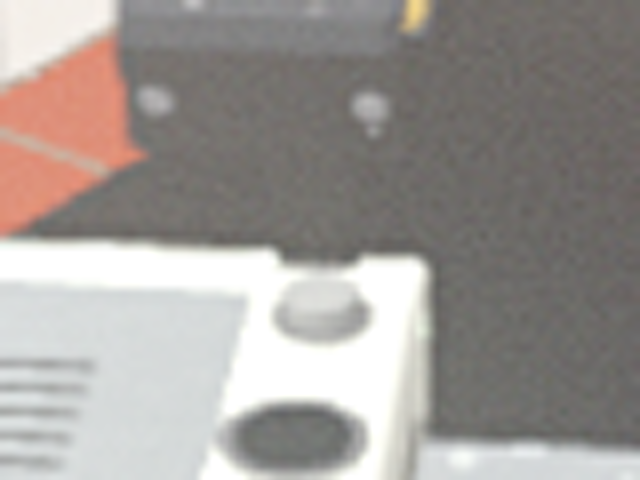

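The dark fingertip shows at (320,262), directly above the key top at (320,292). Descending carefully.

Emit:
{"api": "send_rows", "payload": {
  "plan": "0 0 4 0 0; 0 0 3 0 0; 0 0 0 0 0"
}}

```text
t: 12.1
eef_pos: [683.7, 47.8, 53.5]
tcp_rot: [3.135, 0.014, 0.531]
ft_force: [0.2, 0.3, 0.7]
opening: 0.009
```

```bash
python3 st.py
```

```text
t 12.1 scanner xyz 26.56712484317697 -62.376911728683936 53.52700507842518 rot [3.135 0.014 0.531] yaw err -0.0027334873823601225 F [0.162 0.298 0.732] op 0.008885608498521297
```

Emit:
{"api": "send_rows", "payload": {
  "plan": "0 0 2 0 0; 0 0 2 0 0; 0 0 0 0 0"
}}

```text
t: 12.4
eef_pos: [683.9, 47.8, 49.6]
tcp_rot: [3.135, 0.014, 0.531]
ft_force: [-2.1, 0.4, 2.5]
opening: 0.006
```

```bash
python3 st.py;  python3 - <<'E'
from h import *
p=eyes.read_camera("side");a=p["image"][140:200,250:330,::-1].astype(float)
a=255*np.clip(a/200,0,1)**.6
cv2.imwrite("pics/g3.png",cv2.resize(a.astype(np.uint8),None,fx=8,fy=8,interpolation=2))
E
```

```text
t 12.4 scanner xyz 26.743606066682126 -62.46250277795848 49.591351820638174 rot [3.135 0.014 0.531] yaw err -0.0027832198094177585 F [-2.107  0.368  2.549] op 0.005676514000169655
```

View pics/g3.png

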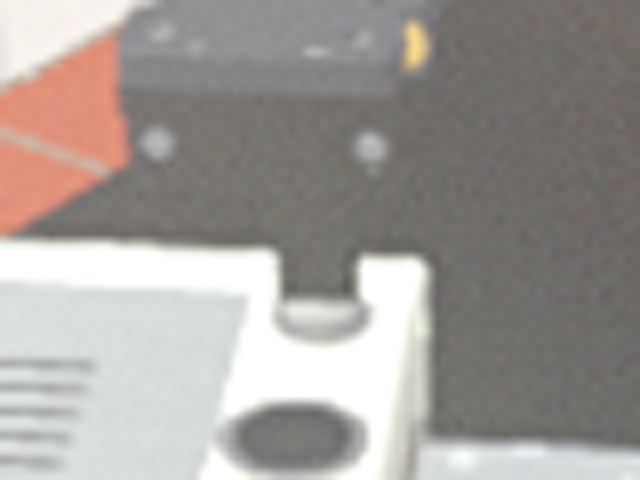

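Contact at about 2.5 N, with the finger on the key. Pressing right down, holding, then lifting off.

Emit:
{"api": "send_rows", "payload": {
  "plan": "0 0 2 0 0; 0 0 2 0 0; 0 0 2 0 0; 0 0 0 0 0"
}}

```text
t: 12.85
eef_pos: [684.0, 47.8, 48.3]
tcp_rot: [3.134, 0.012, 0.531]
ft_force: [-2.5, -0.4, 4.0]
opening: 0.005
```

```bash
python3 st.py
```

```text
t 12.85 scanner xyz 26.82048096082376 -62.58368133023385 48.29913108678778 rot [3.134 0.012 0.531] yaw err -0.002929466383160495 F [-2.482 -0.441  4.027] op 0.004530256175027203
```

Emit:
{"api": "send_rows", "payload": {
  "plan": "0 0 5 0 0; 0 0 5 0 0; 0 0 5 0 0; 0 0 5 0 0"
}}

```text
t: 13.25
eef_pos: [684.8, 47.8, 47.0]
tcp_rot: [3.128, 0.004, 0.532]
ft_force: [-16.6, 1.1, 41.6]
opening: 0.005
```

```bash
python3 st.py; python3 - <<'E'
from h import *
p=eyes.read_camera("side");a=p["image"][140:200,250:330,::-1].astype(float)
a=255*np.clip(a/200,0,1)**.6
cv2.imwrite("pics/g4.png",cv2.resize(a.astype(np.uint8),None,fx=8,fy=8,interpolation=2))
E
```

```text
t 13.25 scanner xyz 27.478885145193633 -62.93769657932465 46.98127406631602 rot [3.128 0.004 0.532] yaw err -0.00376542809854552 F [-16.577   1.146  41.571] op 0.005341550249264286
```

View pics/g4.png

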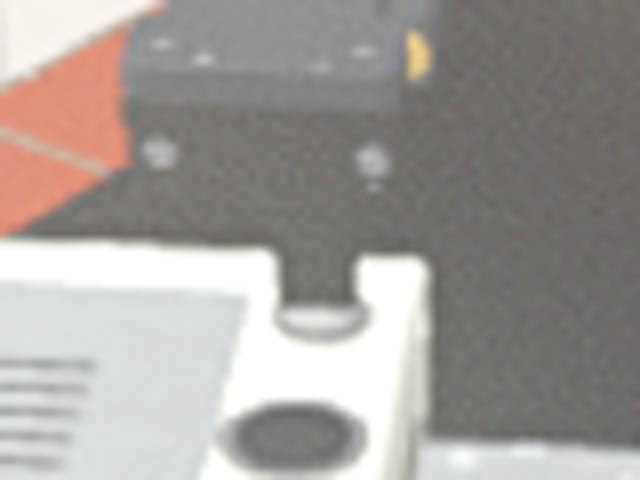

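The key is bottomed out (45 N, no further travel). Lifting off gently and withdrawing.

Emit:
{"api": "send_rows", "payload": {
  "plan": "0 0 -4 0 0; 0 0 -8 0 0; 0 0 -20 0 0; 0 0 -40 0 0; -30 0 -20 0 0; -40 0 0 0 0; -40 0 0 0 0; -40 0 0 0 0"
}}

```text
t: 14.1
eef_pos: [554.2, -27.2, 143.3]
tcp_rot: [3.126, 0.002, 0.535]
ft_force: [1.3, -0.7, -0.6]
opening: 0.005
```

Emit:
{"api": "send_rows", "payload": {
  "plan": "-40 0 0 0 0; -40 0 0 0 0; -40 0 0 0 0; -20 0 0 0 0; 0 0 0 0 0; 0 0 0 0 0"
}}

```text
t: 14.7
eef_pos: [425.9, -102.0, 143.6]
tcp_rot: [3.126, 0.003, 0.532]
ft_force: [0.2, 0.0, -0.5]
opening: 0.006
```

```bash
python3 st.py; python3 look.py h; python3 -c "
import cv2,numpy as np
cv2.imwrite('pics/hh.png',cv2.resize(np.hstack([cv2.imread('pics/top_h.png'),cv2.imread('pics/side_h.png')]),(798,316)))"
```

```text
t 14.7 scanner xyz -271.6363754424037 -61.957282334064544 143.56716560845103 rot [3.126 0.003 0.532] yaw err -0.004379497872537108 F [ 0.157  0.007 -0.508] op 0.0061540049328321945
[-0.9   0.7  -0.52]
```

View pics/hh.png

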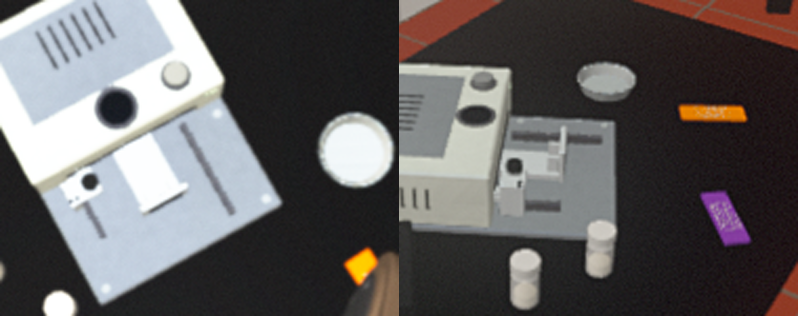

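View pics/side_h.png

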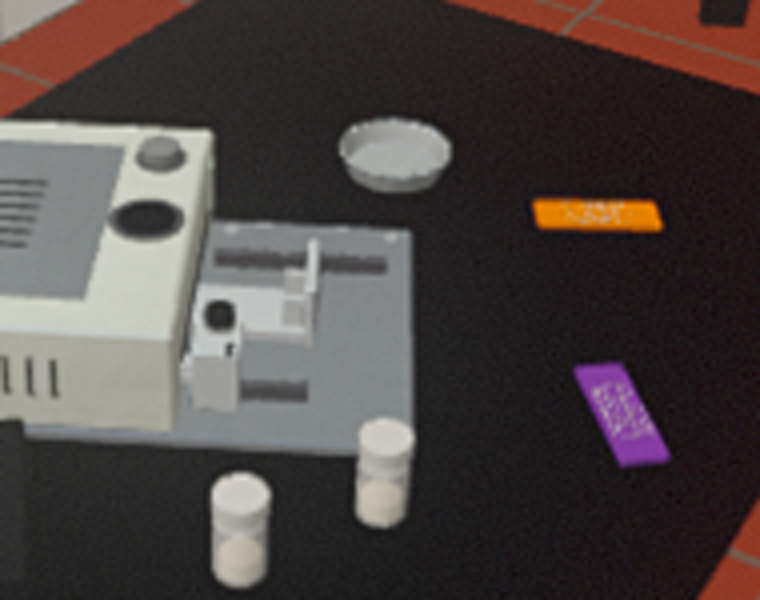

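Both views show the tray caught (plate edge at about (317,290)), the knob down at (218,315) and the key up at (160,153). The vials and dish haven't moved, and the arm is clear. Handing in.

```bash
python3 -c "
from cell import job_done
print(job_done())"
```

```text
the job is handed in; nothing more can be done
None
```

I pushed the tray in past its stop pin and let it spring back until the pin caught it. Then I pressed the start key right down, withdrew the arm and handed the job in at about 14.7 s. No verdict is given.

**Last checks:**
- **Tray:** the final pictures show it caught at about 60 mm, with the pin's knob down.
- **Key:** it bottomed out under about 45 N at the finger and came up again afterwards.
- **Other objects:** the vials and dish have not visibly moved. I did not compare the slide box separately, but the arm never went near it.
- **Arm:** it is clear of everything, with about 0 N on the tool.

**Checks that disagreed or could not be made:**
- **Tool height:** the reported TCP height was off. The real fingertips sit about 35 mm above it, so my first push passed over the finger plate without touching. I saw this in the side view, backed out, lowered the arm and pushed again.
- **Contact forces:** their direction looked turned by tens of degrees, so I went by their size only.
- **Slide:** once the tray was caught, the slide was under the hood. I last saw it lying flat in the nest early in the push.

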